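# Stack two pill wheels on the plate

### The arm

A 6-joint arm with a two-finger parallel gripper is mounted at the origin on the work surface. World frame = base frame: x ahead of the robot, y to its left, z up, the work surface at z = 0. Lengths are in m, angles in degrees, forces in N, time in s.
With the tool pointing down it reaches from about 0.3 to 0.75 m from the base axis. Payload 8.5 kg.
Tool frame: the origin (TCP) lies at the very end of the fingers, on their centre line; the grasp point (between the pads) lies 19 mm behind it (env.grasp_offset is the distance from the TCP to the grasp point, in m); y points along the fingers, z is the direction in which the jaws open and shut, and the axes are right-handed (so a half turn about y gives the same grasp; the last joint's range is limited). The gripper opens to 85 mm and grips with 20 to 120 N. Pads are 22 mm wide; open, the fingers measure 114 mm over their backs; the gripper's body (76 mm by 85 mm) begins 54 mm behind the grasp point. The pads swing forward as they close: fully open they stand 13 mm farther back than shut.
Start: joints at [51.263, 21.807, 74.336, -0, 83.858, -12.336], TCP at [0.245, 0.493, 0.211] pointing down, gripper open.
Joint ranges: [-178.18, 178.18], [-50.72, 133.34], [12.68, 142.11], [-81.47, 261.47], [9.98, 163.14], [-165.26, 165.26]. Speed limits (degrees/s): [136.94, 136.94, 180, 180, 180, 180].

### API

Orientations are given as a 3x3 rotation matrix whose columns are the frame's x, y, z axes.
In Python, from rig import env gives the robot as it stands. The module is installed in compiled form; this text tells all that it offers.
- The arm moves only by the shell command python3 -m pendant 'ROWS' [FORCE]. ROWS is JSON, a list of rows, each a list of 3 entries, a list of its own where there are three numbers: the shift along the world's x, y, z as a fraction of full scale, then the turn about the world's z as a fraction of full scale, then the opening, from 0 (shut) to 1 (fully open). A call has 1 to 12 rows; each row shifts and turns the commanded pose from where the row before left it; what a row does not reach is not made up. Full scale, the value 1, is 30 mm for a shift and 5 degrees for a turn. A row lasts 1/12 s, in which the tool goes at most 41.7 mm and 7.16 degrees, less where a joint would pass 70% of its speed; a pose out of reach is approached as far as the arm can. A call with a number of a shift or a turn outside -1 to 1 is refused whole. A call with a gripper value outside its range is refused whole. The fingers move at their own pace and stop on an object; FORCE is the grip in N (left out, the last holds). Time passes only in rows, so rows that do not move let the fingers close. It gives the time, the measured TCP pose, the force and the opening at its end, in the units of the state.
- env.observe(): the state, without advancing time (a new reading comes with each control period).
- env.get_image(name): name is "scene" or "top" or "wrist"; returns (picture, depth): 480x640x3 uint8, red, green, blue; 480x640 float32, m along the optical axis (not along the pixel's ray), 0 where there is no reading.
- env.camera_model(name): a dict with "camera_matrix" (3x3 intrinsics, pixels), "dist_coeffs" ([k1, k2, p1, p2, k3] as OpenCV has them; the pictures are not rectified), "R" (3x3) and "t" (3): a world point X has camera coordinates R X + t; the wrist camera has in their place "tool_from_camera" (4x4, takes a point from camera to tool coordinates, whose origin is the TCP and whose axes are the tool frame's). Camera axes: x right, y down, z forward; pixel columns grow to the right and rows downward; lengths in m; the calibration is good to about 2 mm. A picture is of the moment at which its call begins: read the wrist's pose just before it. camera_model takes no time and is no camera call.
- env.close_job(): hands the job in, once; it reports no verdict.
The state is a dict: "time_s": time; "q": joint angles; "qvel": joint speeds; "joint_efforts": joint torques, N m; "position": TCP position; "tool_rot": TCP orientation; "ft_force": force on the tool from outside, world axes, zero at the start; "wrist_torque": the same for the moment, N m; "grip_width": finger opening in m.
Only numpy, scipy, OpenCV 4.12 (cv2) and the standard library are available. Lean on these libraries where they do the work, as an engineer would, in place of code of your own. Each camera call takes 0.05 s, during which the arm holds its last target.

### The job

Lift the yellow pill wheel off its peg and set it down flat, lids up, in the middle of the white plate; then set the blue pill wheel flat and centred on top of it, lids up. Put the wheels down gently, never letting one drop, leave the green wheel hanging on its peg, and do not disturb the other things on the table.

Things in the scene. Friction and masses are not known exactly. Their poses are not given: they have to be found in the camera images.
- yellow_center (a point): Yellow seven-day pill wheel: a flat plastic disc 60 mm across and 22 mm thick with a 20 mm hole through its middle, about 60 g, lid side marked with seven pale square lids. This point is its centre, half-way up; its z axis is the wheel's axis and points out of the lid side. It starts hung on one of the rack's three pegs (which peg changes from one start to the next), lid side outward, z tilted 32 degrees from vertical towards the robot.
- blue_center (a point): Blue seven-day pill wheel: a flat plastic disc 60 mm across and 22 mm thick with a 20 mm hole through its middle, about 60 g, lid side marked with seven pale square lids. This point is its centre, half-way up; its z axis is the wheel's axis and points out of the lid side. It starts hung on one of the rack's three pegs (which peg changes from one start to the next), lid side outward, z tilted 32 degrees from vertical towards the robot.
- green_center (a point): Green seven-day pill wheel: a flat plastic disc 60 mm across and 22 mm thick with a 20 mm hole through its middle, about 60 g, lid side marked with seven pale square lids. This point is its centre, half-way up; its z axis is the wheel's axis and points out of the lid side. It starts hung on one of the rack's three pegs (which peg changes from one start to the next), lid side outward, z tilted 32 degrees from vertical towards the robot. It must stay there.
- plate: White flat round plate, 130 mm across and 10 mm thick, no raised rim, a thin blue circle near its edge, loose on the table, about 0.3 kg. Origin: centre of its underside; its z points up; the top face is 10 mm above the origin.
- rack: Fixed peg rack, foot 110 x 290 mm, origin about the middle of its foot, at table level; z up, x away from the robot at yaw 0, y along the rail. The 44 mm wide plywood rail, its centre 100 mm above the origin, is tipped 32 degrees to look up and towards -x: its three pegs, at y = -115, 0 and +115 mm, point along (-0.530, 0, 0.848) in the rack's frame.
- peg_tip (a point): Tip of the rack's middle aluminium peg. All three are 14 mm thick and rise 30 mm from a white boss 40 mm across and 14 mm high that holds a hung wheel clear of the rail; the peg sticks out 8 mm beyond the wheel. A wheel must be drawn 30 mm along the peg to come free; its centre hangs about 120 mm above the table.
- sanitiser_center (a point): Clear pump bottle, 60 mm across, 176 mm tall; this point is half-way up. Bystander.
- pill_jar_center (a point): Amber pill jar, 42 mm across, 68 mm tall; this point is half-way up. Bystander.
- cup_center (a point): White cup, 68 mm across, 75 mm tall; this point is half-way up. Bystander.
- stamp_center (a point): Rubber stamp, 50 x 26 mm foot, 72 mm tall; this point is half-way up. Bystander.
Mind the look-alikes: they are no part of the job. Of the things like the part that bears yellow_center, leave any that is pink or purple; of the rest the smaller one is meant.

How it is judged (in metres and radians):
On the way, in this order (a step that is already met when the one before it is completed fails the run):
1. the yellow wheel lies flat, lids up, in the middle of the plate (horizontal distance between yellow_center and plate below 0.012 m and z of yellow_center in the frame of plate between 0.017 and 0.025 m and angle between yellow_center's own z axis and vertical below 0.08 rad), for 0.2 s.
2. the blue wheel lies flat, lids up, centred on the yellow wheel (all of step 1 and horizontal distance between blue_center and yellow_center below 0.01 m and z of blue_center in the frame of plate between 0.038 and 0.048 m and angle between blue_center's own z axis and vertical below 0.08 rad), for 0.2 s.
At the end, for the whole second after the job is handed in: Plate flat on the table; yellow wheel flat on it (0.08 rad), lids up, centre within 12 mm of the plate's; blue wheel flat on the yellow (0.08 rad), lids up, centres within 10 mm; both at rest. Green wheel on its peg, within 20 mm of its start (all of step 2 and linear speed of each of yellow, blue below 0.02 m/s and angle between plate's own z axis and vertical below 0.05 rad and height (world z) of plate below 0.006 m and distance of green_center from where it was at the start of the episode below 0.02 m); the robot touches nothing.
It fails at once if the yellow or blue wheel is dropped: it moves faster than 0.5 m/s with the fingers not touching it ((linear speed of yellow above 0.5 m/s and contact force between the fingers and yellow below 0.01 N) or (linear speed of blue above 0.5 m/s and contact force between the fingers and blue below 0.01 N)).
It fails at once if the green wheel is moved more than 20 mm (distance of green_center from where it was at the start of the episode above 0.02 m).
It fails at once if a bystander (sanitiser, pill jar, cup, stamp) is moved more than 30 mm (distance of any of sanitiser_center, pill_jar_center, cup_center, stamp_center from where it was at the start of the episode above 0.03 m).
It also fails if it takes over 59 s, if anything falls off the work surface, if the arm or the gripper's body presses on something with over 40 N, if the wrist force passes 120 N, or if a joint passes its speed limit or range.

## Working session

There is one attempt and no reset: what is moved stays moved. The work goes in short steps, Python scripts to look and compute and a shell command to move; the robot and the scene stay as the last step left them, time stands still between calls to the robot, and variables do not carry over. Pictures are saved under pics/ and viewed, and the job is handed in when it is done.

```bash
mkdir -p pics; cat > h.py <<'E'
import numpy as np,cv2
from rig import env
def snap(n,tag):
    s=env.observe(); im,d=env.get_image(n); m=env.camera_model(n)
    np.savez(f'{tag}.npz',im=im,d=d,p=s['position'],R=s['tool_rot'])
    cv2.imwrite(f'pics/{tag}.png',im[:,:,::-1]); return im,d
def world(n,tag):
    z=np.load(f'{tag}.npz'); m=env.camera_model(n); d=z['d']
    v,u=np.mgrid[:480,:640]
    pts=cv2.undistortPoints(np.stack([u,v],-1).reshape(-1,1,2).astype(float),np.array(m['camera_matrix']),np.array(m['dist_coeffs'])).reshape(480,640,2)
    c=np.dstack([pts[...,0]*d,pts[...,1]*d,d])
    if n=='wrist':
        T=np.array(m['tool_from_camera']); t=c@T[:3,:3].T+T[:3,3]
        w=t@np.array(z['R']).T+z['p']
    else: w=(c-np.array(m['t']))@np.array(m['R'])
    w[d==0]=np.nan
    return z['im'],w
E
python3 - <<'E'
from h import *
print(env.observe())
for n in('scene','top','wrist'): snap(n,n+'0')
E
```

```text
{'time_s': 0.0, 'q': array([ 5.12610161e+01,  2.18415832e+01,  7.43876405e+01,  1.55278296e-04,
        8.38585040e+01, -1.23351734e+01]), 'qvel': array([-0.01158682, -0.05432645,  0.01520801,  0.00824695,  0.02906394,
       -0.03508193]), 'joint_efforts': array([ 3.17235690e-04, -4.48456764e+01, -2.31286794e+01, -8.32103956e-05,
        4.57349161e-03,  1.42634329e-05]), 'position': array([0.24435817, 0.49235272, 0.21008926]), 'tool_rot': array([[ 8.95681899e-01, -9.60247045e-04,  4.44694292e-01],
       [-4.44695206e-01, -1.19260841e-03,  8.95681166e-01],
       [-3.29729042e-04, -9.99998828e-01, -1.49521502e-03]]), 'ft_force': array([-0.79365448,  0.04358944,  0.33777172]), 'wrist_torque': array([-0.02357025, -0.04964776,  0.0218663 ]), 'grip_width': 0.08526369839881788}
```

View pics/scene0.png

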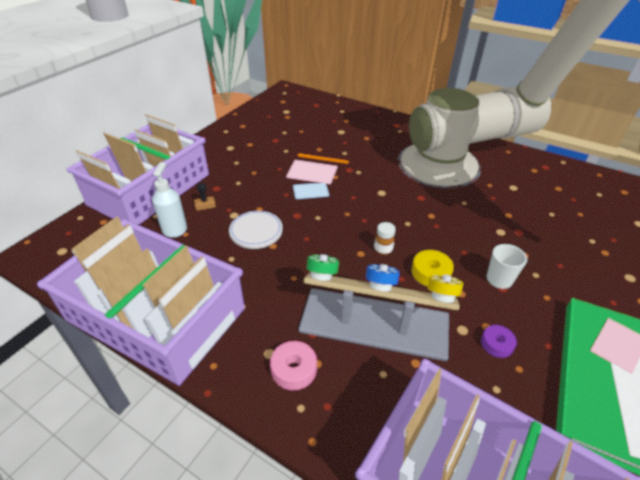

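View pics/top0.png

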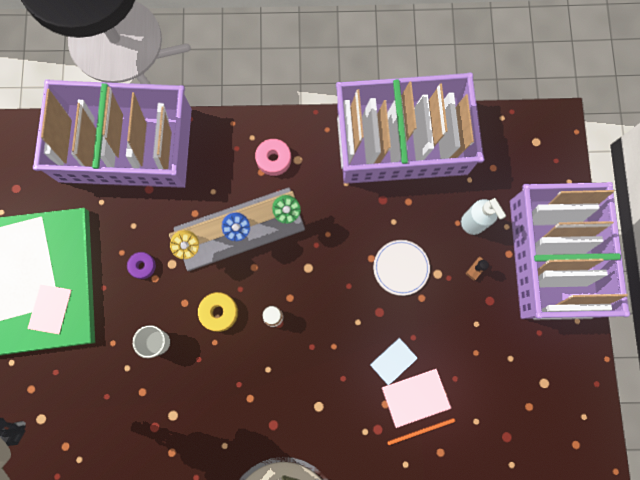

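View pics/wrist0.png

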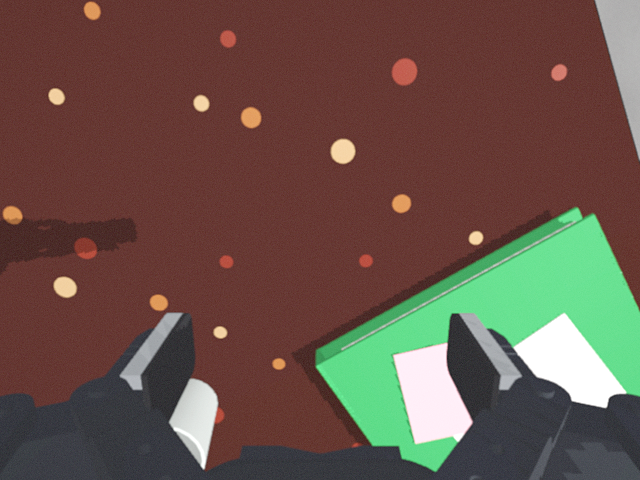

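The top view shows the rack with its three wheels: yellow (184,245), blue (235,227) and green (286,208). The plate is at (402,267), the pill jar at (272,316), the cup at (150,342), the stamp at (478,268) and the sanitiser at (480,216). The ring look-alikes are yellow (217,312), pink (273,156) and purple (140,265). The pink and purple ones are excluded. Of the two yellows, the smaller one, on the peg with lids at (184,245), fits. I'll confirm it in a crop and measure.

```bash
python3 - <<'E'
from h import *
im,w=world('top','top0')
cv2.imwrite('pics/crop0.png',cv2.resize(im[170:360,120:330],None,fx=3,fy=3,interpolation=cv2.INTER_CUBIC)[:,:,::-1])
hsv=cv2.cvtColor(im,cv2.COLOR_RGB2HSV)
def rep(n,mask):
    k,l,st,c=cv2.connectedComponentsWithStats(mask.astype(np.uint8))
    for i in range(1,k):
        if st[i,4]>60:
            p=w[l==i]; print(n,st[i],np.nanmedian(p,0).round(4),np.nanmin(p,0).round(3),np.nanmax(p,0).round(3))
H,S,V=hsv[...,0],hsv[...,1],hsv[...,2]
R=np.zeros((480,640),bool);R[180:360,100:320]=1
rep('yel',R&(H>20)&(H<32)&(S>130)&(V>110)); rep('blue',R&(H>100)&(H<125)&(S>100)&(V>80));rep('green',R&(H>50)&(H<80)&(S>80)&(V>70))
P=np.zeros((480,640),bool);P[235:300,365:440]=1
p=P&(w[...,2]>0.004)&(w[...,2]<0.03); v,u=np.nonzero(p); 
(c,r)=cv2.minEnclosingCircle(w[p][:,:2].astype(np.float32)); print('plate',c,r,np.median(w[p],0))
for n,(u,v) in dict(yw=(184,245),bw=(235,227),gw=(286,208),jar=(272,314),cup=(150,342),stamp=(478,268),san=(490,210),bigy=(198,312)).items(): print(n,w[v,u].round(4))
E
```

```text
yel [170 230  29  29 385] [0.5771 0.1964 0.1331] [0.548 0.166 0.104] [0.611 0.226 0.155]
yel [ 198  292   39   40 1104] [0.4402 0.1398 0.0305] [ 0.398  0.098 -0.005] [0.489 0.183 0.04 ]
blue [222 213  28  28 414] [0.6129 0.088  0.1336] [0.584 0.058 0.011] [0.642 0.115 0.152]
green [273 195  28  28 389] [ 0.6504 -0.0206  0.1334] [ 0.622 -0.05  -0.004] [0.71  0.006 0.152]
plate (0.5372228026390076, -0.287422776222229) 0.11213969439268112 [ 0.53425785 -0.28298612  0.00973829]
yw [0.5715 0.1924 0.1435]
bw [0.6081 0.0858 0.1436]
gw [ 0.6466 -0.0229  0.1469]
jar [0.4286 0.0138 0.0708]
cup [ 0.378   0.2955 -0.001 ]
stamp [ 0.5215 -0.4454  0.0627]
san [ 0.6349 -0.4594  0.1382]
bigy [0.4405 0.1829 0.0285]
```

View pics/crop0.png

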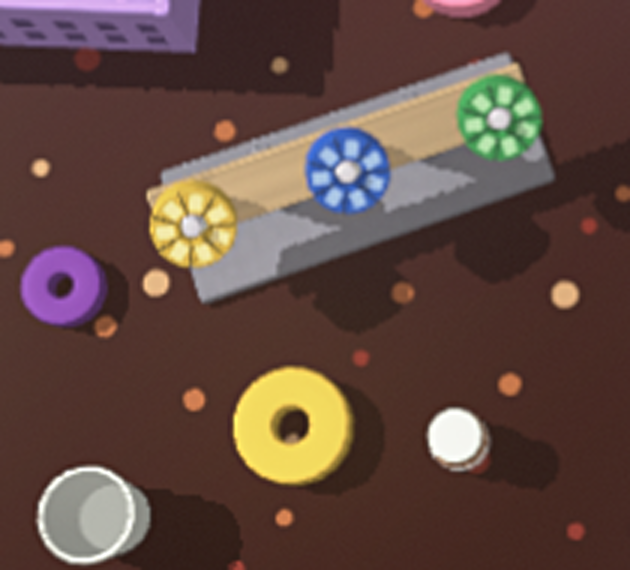

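```bash
python3 - <<'E'
from h import *
m=env.camera_model('wrist'); print(np.array(m['tool_from_camera']).round(4), np.array(m['camera_matrix']).round(1))
im,w=world('wrist','wrist0'); z=np.load('wrist0.npz')
t=(w-z['p'])@z['R']
for v,u in [(330,170),(345,150),(400,180),(330,465),(345,490),(320,175)]: print(u,v,t[v,u].round(4))
fin=(z['d']<0.3)&(z['d']>0); tt=t[fin]; print(tt.max(0),tt.min(0))
# top plate circle & wheels
im,w=world('top','top0'); hsv=cv2.cvtColor(im,cv2.COLOR_RGB2HSV)
msk=np.zeros((480,640),np.uint8); msk[235:300,365:440]=((hsv[...,1]<110)&(hsv[...,2]>120))[235:300,365:440]
c=max(cv2.findContours(msk,0,2)[0],key=cv2.contourArea); (cx,cy),ax,a=cv2.fitEllipse(c); print(cx,cy,ax)
p=w[(msk>0)]; p=p[abs(p[:,2]-.01)<.004]; print('plate mean',p.mean(0), (p.min(0)+p.max(0))/2, np.ptp(p,0))
E
```

```text
[[ 5.000e-04  9.568e-01  2.908e-01 -7.360e-02]
 [-1.000e-03 -2.908e-01  9.568e-01 -1.623e-01]
 [ 1.000e+00 -8.000e-04  8.000e-04 -6.000e-04]
 [ 0.000e+00  0.000e+00  0.000e+00  1.000e+00]] [[431.2   0.  320.2]
 [  0.  431.2 238.4]
 [  0.    0.    1. ]]
170 330 [-0.0106 -0.048  -0.0449]
150 345 [-0.0105 -0.0562 -0.0476]
180 400 [ 0.1819  0.1721 -0.1281]
465 330 [-0.0114 -0.0496  0.0417]
490 345 [-0.0103 -0.056   0.0467]
175 320 [-0.0108 -0.0421 -0.0452]
[ 0.01287453 -0.0318083   0.07066415] [-0.01832527 -0.10811257 -0.07195848]
401.1708984375 267.2812194824219 (54.83662033081055, 56.479339599609375)
plate mean [ 0.53388305 -0.2823767   0.00994838] [ 0.53397761 -0.2922821   0.00999899] [0.12746694 0.15039366 0.00798975]
```

```bash
python3 -m pendant '[[[0.9,-0.8,0.15],0.76,1],[[0.9,-0.8,0.15],0.76,1],[[0.9,-0.8,0.15],0.76,1],[[0.9,-0.8,0.15],0.76,1],[[0.9,-0.8,0.15],0.76,1],[[0.9,-0.8,0.15],0.76,1],[[0.9,-0.8,0.15],0.76,1],[[0.9,-0.8,0.15],0.76,1],[[0.9,-0.8,0.15],0.76,1],[[0.9,-0.8,0.15],0.76,1],[[0.9,-0.8,0.15],0.76,1],[[0.9,-0.8,0.15],0.76,1]]' 20; python3 -m pendant '[[[0.2,-0.2,0],0,1],[[0,0,0],0,1],[[0,0,0],0,1]]'
python3 - <<'E'
from h import *
print(env.grasp_offset)
for n in('scene','top','wrist'): snap(n,n+'1')
s=env.observe(); print(s['position'],s['tool_rot'].round(3))
E
```

```text
time_s: 1.15
position: [0.5696, 0.2031, 0.2647]
tool_rot: [[0.943, -0.001, -0.332], [0.332, -0.0, 0.943], [-0.001, -1.0, 0.0]]
ft_force: [0.7, 1.6, 0.1]
grip_width: 0.0851
time_s: 1.4
position: [0.5741, 0.1988, 0.2642]
tool_rot: [[0.945, -0.001, -0.328], [0.328, 0.0, 0.945], [-0.001, -1.0, 0.001]]
ft_force: [-0.2, -0.5, 0.4]
grip_width: 0.0856
0.0187
[0.57348332 0.19984704 0.2648506 ] [[ 0.944 -0.    -0.33 ]
 [ 0.33   0.     0.944]
 [-0.    -1.     0.   ]]
```

View pics/scene1.png

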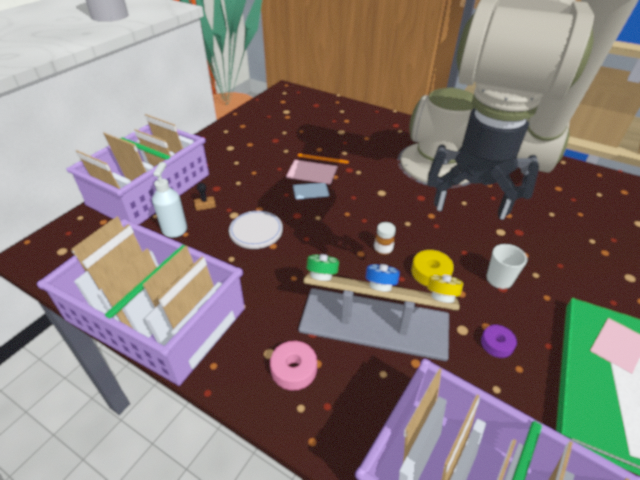

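View pics/wrist1.png

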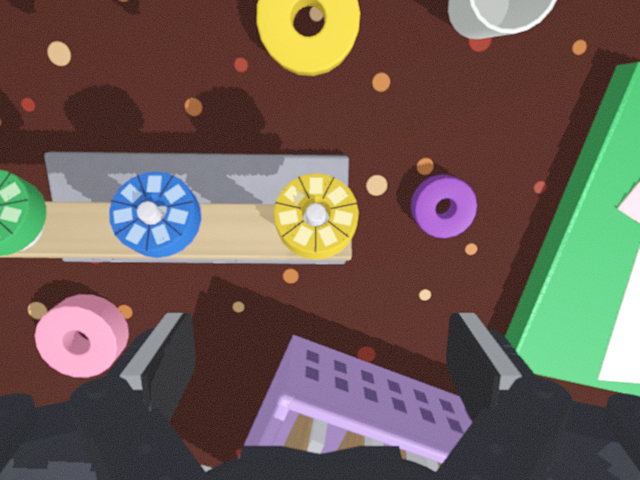

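```bash
python3 - <<'E'
from h import *
im,w=world('scene','scene1'); s=env.observe(); R,p=s['tool_rot'],s['position']
for v,u in [(206,440),(208,441),(203,441),(212,504),(210,505),(206,505)]: print('tip',((w[v,u]-p)@R).round(4))
b=(w[...,0]>.5)&(w[...,0]<.65)&(w[...,1]>.1)&(w[...,1]<.3)&(w[...,2]>.2)&(w[...,2]<.4)
t=(w[b]-p)@R; print('scene tool pts max y',np.sort(t[:,1])[-15:].round(4))
im,w=world('wrist','wrist1'); hsv=cv2.cvtColor(im,cv2.COLOR_RGB2HSV)
n=np.array([-.53*.944,-.53*.33,.848]); ey=np.array([-.33,.944,0]); ex=np.cross(ey,n)
S=hsv[...,1]
for nm,(u,v) in dict(y=(316,215),b=(152,213)).items():
    q=w[v-50:v+50,u-55:u+55].reshape(-1,3); q=q[np.isfinite(q[:,0])&(q[:,2]>.085)]
    # tip
    print(nm,'tip px',w[v-3:v+3,u-3:u+3].reshape(-1,3).mean(0).round(4))
    h=q@n; hist,e=np.histogram(h,np.arange(h.min(),h.max(),.001)); k=hist.argmax(); print([ (round(e[i],4),hist[i]) for i in range(len(hist)) if hist[i]>100])
    hf=np.median(h[abs(h-e[k]-.0005)<.0025]); f=q[abs(h-hf)<.003]
    A=np.c_[f[:,:2],np.ones(len(f))]; co=np.linalg.lstsq(A,f[:,2],rcond=None)[0]; nn=np.array([-co[0],-co[1],1]); nn/=np.linalg.norm(nn)
    U=np.c_[f@ex,f@ey]; mid=(np.percentile(U,.5,0)+np.percentile(U,99.5,0))/2; print('face',hf,'n',nn.round(3),'extent',np.ptp(U,0).round(4), 'center',(mid[0]*ex+mid[1]*ey+(hf-.011)*n).round(4))
E
```

```text
tip [ 0.0108 -0.0422 -0.0476]
tip [ 0.0125 -0.04   -0.0457]
tip [ 0.013  -0.0499 -0.0476]
tip [ 0.0122 -0.0482  0.0455]
tip [ 0.0111 -0.0513  0.0461]
tip [ 0.012  -0.0593  0.0437]
scene tool pts max y [-0.0366 -0.0364 -0.0364 -0.0362 -0.0357 -0.0354 -0.0354 -0.0353 -0.0348
 -0.0348 -0.0346 -0.0341 -0.034  -0.0333 -0.0326]
y tip px [0.5706 0.1948 0.142 ]
[(np.float64(-0.2451), np.int64(155)), (np.float64(-0.2441), np.int64(524)), (np.float64(-0.2431), np.int64(463)), (np.float64(-0.2091), np.int64(610)), (np.float64(-0.2081), np.int64(2211)), (np.float64(-0.2071), np.int64(1618)), (np.float64(-0.2061), np.int64(245)), (np.float64(-0.2001), np.int64(141))]
face -0.20733129401569905 n [-0.499 -0.169  0.85 ] extent [0.0594 0.0594] center [0.5767 0.1969 0.1234]
b tip px [0.606  0.0893 0.1415]
[(np.float64(-0.2449), np.int64(116)), (np.float64(-0.2439), np.int64(553)), (np.float64(-0.2429), np.int64(792)), (np.float64(-0.2419), np.int64(265)), (np.float64(-0.2089), np.int64(284)), (np.float64(-0.2079), np.int64(1441)), (np.float64(-0.2069), np.int64(2402)), (np.float64(-0.2059), np.int64(720)), (np.float64(-0.1999), np.int64(114)), (np.float64(-0.1989), np.int64(124))]
face -0.20662918917882567 n [-0.501 -0.167  0.849] extent [0.0591 0.0596] center [0.6133 0.0882 0.1234]
```

```bash
python3 -m pendant '[[[0,0,0],0,0.7],[[0,0,0],0,0.7],[[0,0,0],0,0.7],[[0,0,0],0,0.7],[[0,0,0],0,0.7]]'
python3 - <<'E'
from h import *
for n in('scene','wrist'): snap(n,n+'2')
s=env.observe(); R,p=s['tool_rot'],s['position']; print(p,s['grip_width'])
for n in('scene','wrist'):
    im,w=world(n,n+'2')
    b=(w[...,0]>.5)&(w[...,0]<.65)&(w[...,1]>.1)&(w[...,1]<.3)&(w[...,2]>.2)&(w[...,2]<.4)
    t=(w[b]-p)@R; t=t[t[:,1]>-.08]; print(n,np.sort(t[:,1])[-15:].round(4))
    for sg in(-1,1):
        q=t[sg*t[:,2]>.0]; q=q[(q[:,1]>-.06)]; print(np.percentile(q,[2,50,98],axis=0).round(4).tolist())
E
```

```text
time_s: 1.97
position: [0.5745, 0.1988, 0.2647]
tool_rot: [[0.944, 0.0, -0.329], [0.329, 0.0, 0.944], [0.0, -1.0, 0.0]]
ft_force: [0.6, 0.1, -0.1]
grip_width: 0.0598
[0.57451196 0.19865362 0.26472914] 0.059704147600567886
scene [-0.0286 -0.0286 -0.0283 -0.0283 -0.0281 -0.0279 -0.0279 -0.0278 -0.0275
 -0.0272 -0.0271 -0.0271 -0.0271 -0.0263 -0.0263]
[[-0.0025, -0.059, -0.0431], [0.0089, -0.0449, -0.0362], [0.0131, -0.0287, -0.0297]]
[[-0.0092, -0.0591, 0.0297], [0.0082, -0.0442, 0.0327], [0.0129, -0.0272, 0.0428]]
wrist [-0.025  -0.025  -0.025  -0.0249 -0.0249 -0.0249 -0.0249 -0.0249 -0.0248
 -0.0248 -0.0247 -0.0247 -0.0246 -0.0245 -0.0231]
[[-0.0115, -0.0593, -0.0436], [-0.0071, -0.0461, -0.0307], [0.0099, -0.0272, -0.0301]]
[[-0.0115, -0.0593, 0.0291], [-0.0071, -0.046, 0.0296], [0.0099, -0.0273, 0.0423]]
```

View pics/wrist2.png

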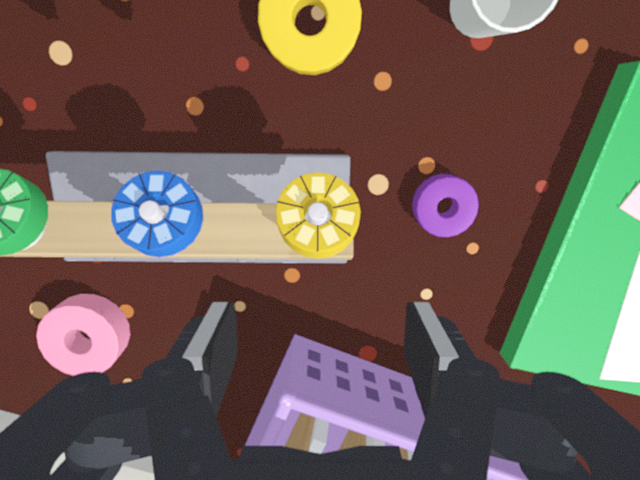

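```bash
python3 -m pendant '[[[0.07,-0.06,-0.3],0,1],[[0,0,-0.6],0,1],[[0,0,-0.8],0,1],[[0,0,-0.8],0,1],[[0,0,-0.8],0,1],[[0,0,-0.8],0,1],[[0,0,-0.5],0,1],[[0,0,0],0,1],[[0,0,0],0,1]]'
python3 - <<'E'
from h import *
for n in('scene','wrist'): snap(n,n+'3')
s=env.observe(); R,p=s['tool_rot'],s['position']; print(p,s['grip_width'])
im,w=world('wrist','wrist3'); 
b=np.isfinite(w[...,0]); t=(w[b]-p)@R; w0=w[b]
for sg in(-1,1):
    q=(sg*t[:,2]>.035)&(sg*t[:,2]<.05)&(t[:,0]<.015)&(t[:,0]>-.015); print(np.sort(w0[q][:,2])[:8].round(4))
im=cv2.imread('pics/scene3.png'); cv2.imwrite('pics/scene3c.png',cv2.resize(im[150:370,280:560],None,fx=2.8,fy=2.7,interpolation=cv2.INTER_CUBIC))
E
```

```text
time_s: 2.82
position: [0.5765, 0.1966, 0.1262]
tool_rot: [[0.944, -0.001, -0.329], [0.329, -0.0, 0.944], [-0.001, -1.0, 0.0]]
ft_force: [-0.5, -0.6, 0.1]
grip_width: 0.0852
[0.57732336 0.19681466 0.12786502] 0.08571677822292206
[0.0092 0.0093 0.0094 0.0094 0.0095 0.0095 0.0096 0.0096]
[-0.0027 -0.0027 -0.0027 -0.0027 -0.0026 -0.0025 -0.0025 -0.0025]
```

View pics/scene3c.png

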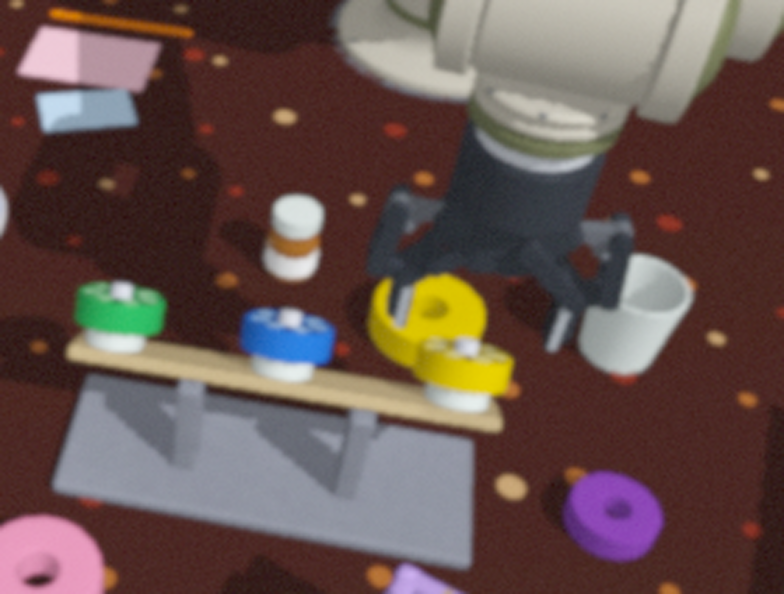

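View pics/wrist3.png

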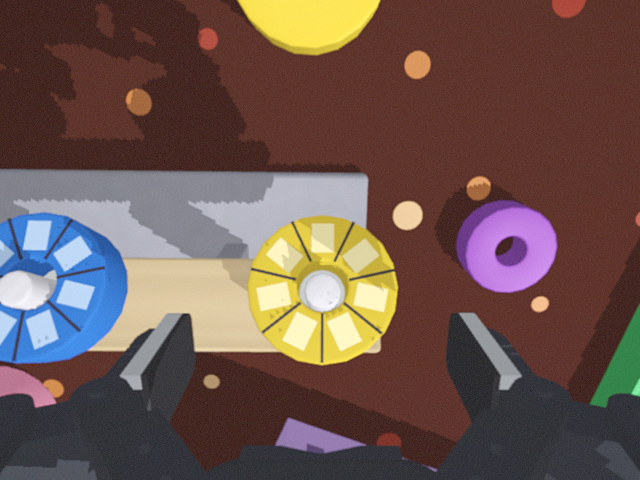

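```bash
python3 -m pendant '[[[0,0,-0.4],0,1],[[0,0,-0.4],0,1],[[0,0,-0.3],0,1],[[0,0,0],0,1],[[0,0,0],0,1]]'
python3 - <<'E'
from h import *
for n in('scene','wrist'): snap(n,n+'4')
im=cv2.imread('pics/scene4.png'); cv2.imwrite('pics/scene4c.png',cv2.resize(im[200:340,350:530],None,fx=4,fy=4,interpolation=cv2.INTER_CUBIC))
E
```

```text
time_s: 3.33
position: [0.5769, 0.1968, 0.0942]
tool_rot: [[0.944, 0.001, -0.329], [0.329, 0.0, 0.944], [0.001, -1.0, -0.0]]
ft_force: [0.1, 0.4, 0.4]
grip_width: 0.0854
```

View pics/scene4c.png

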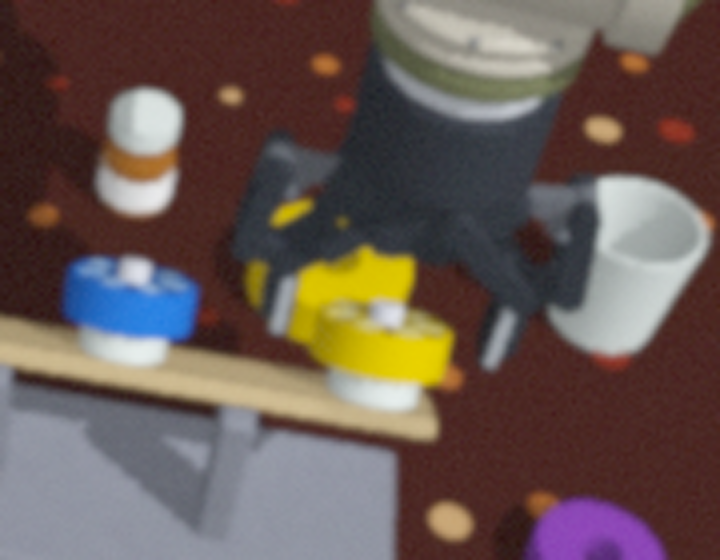

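View pics/wrist4.png

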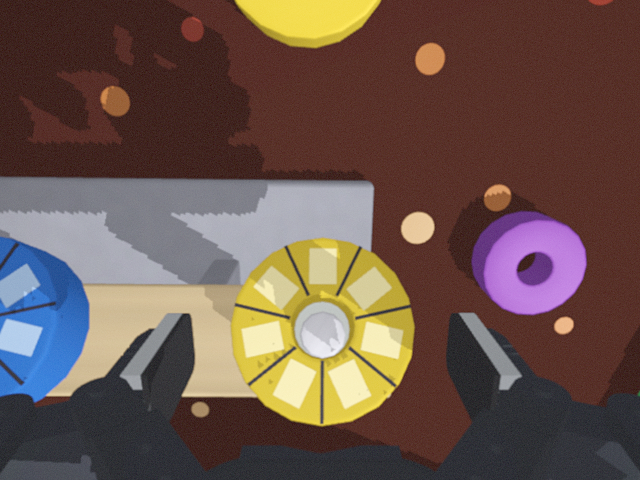

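```bash
python3 -m pendant '[[[0,0,-0.22],0,1],[[0,0,-0.22],0,1],[[0,0,0],0,0.8],[[0,0,0],0,0.6],[[0,0,0],0,0.6],[[0,0,0],0,0.5],[[0,0,0],0,0.5],[[0,0,0],0,0.5]]' 20
python3 - <<'E'
from h import *
for n in('scene','wrist'): snap(n,n+'5')
im=cv2.imread('pics/scene5.png'); cv2.imwrite('pics/scene5c.png',cv2.resize(im[200:340,350:530],None,fx=4,fy=4,interpolation=cv2.INTER_CUBIC))
E
```

```text
time_s: 4.1
position: [0.5767, 0.1968, 0.0806]
tool_rot: [[0.944, 0.0, -0.329], [0.329, 0.0, 0.944], [0.0, -1.0, -0.0]]
ft_force: [-0.1, 0.6, -0.7]
grip_width: 0.0603
```

View pics/scene5c.png

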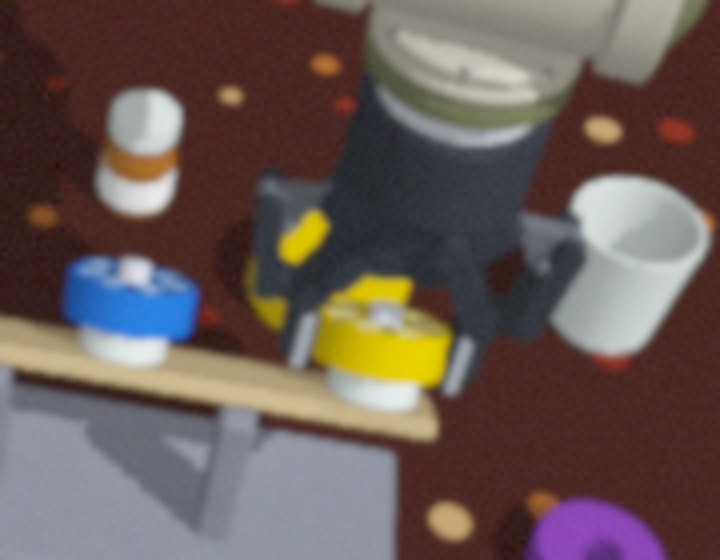

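View pics/wrist5.png

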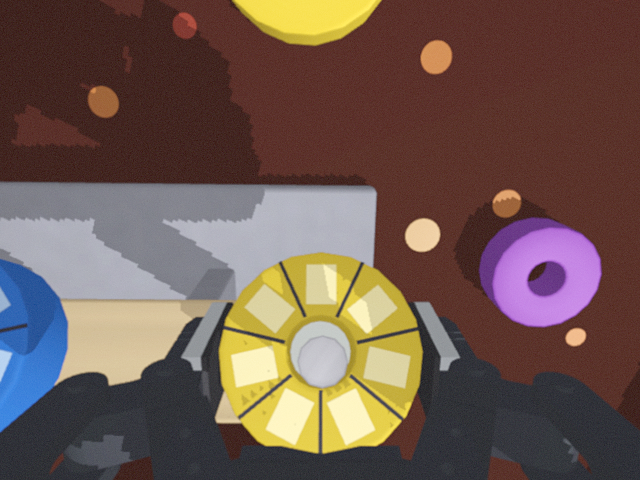

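```bash
python3 -m pendant '[[[0,0,0],0,0.5],[[-0.1,-0.035,0.17],0,0.5],[[-0.15,-0.052,0.255],0,0.5],[[-0.2,-0.07,0.34],0,0.5],[[-0.2,-0.07,0.34],0,0.5],[[-0.2,-0.07,0.34],0,0.5],[[0,0,0.5],0,0.5],[[0,0,0.6],0,0.5],[[0,0,0.5],0,0.5],[[0,0,0],0,0.5]]'
python3 - <<'E'
from h import *
for n in('scene','wrist'): snap(n,n+'6')
im=cv2.imread('pics/scene6.png'); cv2.imwrite('pics/scene6c.png',cv2.resize(im[170:340,320:540],None,fx=3.4,fy=3.4,interpolation=cv2.INTER_CUBIC))
E
```

```text
time_s: 5.03
position: [0.5519, 0.188, 0.1759]
tool_rot: [[0.944, 0.006, -0.329], [0.329, 0.001, 0.944], [0.006, -1.0, -0.001]]
ft_force: [0.3, 0.9, 0.4]
grip_width: 0.0602
```

View pics/scene6c.png

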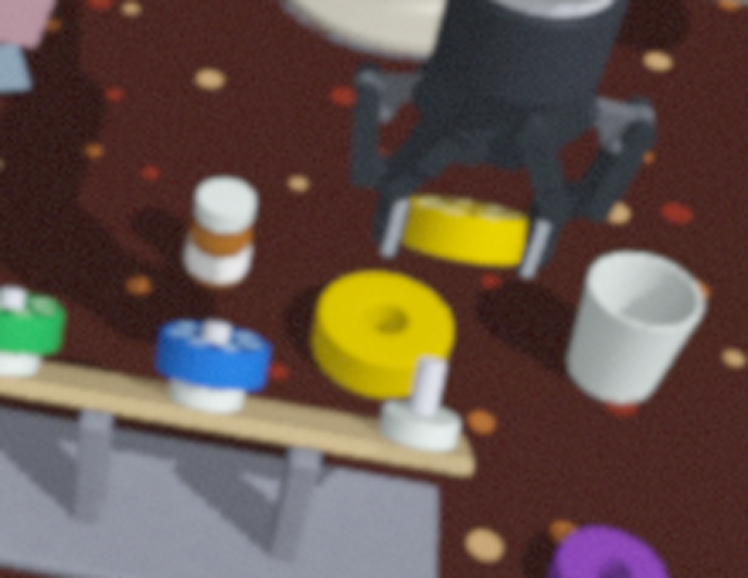

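View pics/wrist6.png

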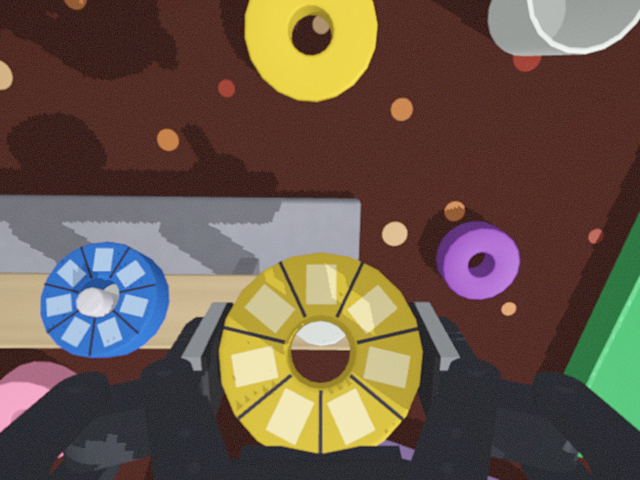

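```bash
python3 -m pendant '[[[-0.02,-0.3,0.1],0,0.5],[[-0.04,-0.7,0.1],0,0.5],[[-0.04,-0.95,0],0,0.5],[[-0.04,-1,0],0,0.5],[[-0.04,-1,0],0,0.5],[[-0.04,-1,0],0,0.5],[[-0.04,-1,0],0,0.5],[[-0.04,-1,0],0,0.5],[[-0.04,-1,0],0,0.5],[[-0.04,-1,0],0,0.5],[[-0.04,-1,0],0,0.5],[[-0.04,-1,0],0,0.5]]'
python3 -m pendant '[[[-0.04,-1,0],0,0.5],[[-0.04,-1,0],0,0.5],[[-0.04,-1,0],0,0.5],[[-0.04,-1,0],0,0.5],[[-0.02,-0.5,0],0,0.5],[[-0.02,-0.25,0],0,0.5],[[0,0,0],0,0.5],[[0,0,0],0,0.5],[[0,0,0],0,0.5]]'
python3 - <<'E'
from h import *
for n in('top','wrist'): snap(n,n+'7')
im=cv2.imread('pics/top7.png')
E
```

```text
time_s: 6.13
position: [0.5362, -0.1424, 0.177]
tool_rot: [[0.944, -0.002, -0.329], [0.329, 0.001, 0.944], [-0.001, -1.0, 0.001]]
ft_force: [0.4, 0.8, -1.1]
grip_width: 0.0603
time_s: 6.88
position: [0.5314, -0.2816, 0.1779]
tool_rot: [[0.944, -0.0, -0.33], [0.33, 0.001, 0.944], [-0.0, -1.0, 0.001]]
ft_force: [-0.2, 0.4, -1.1]
grip_width: 0.0602
```

View pics/wrist7.png

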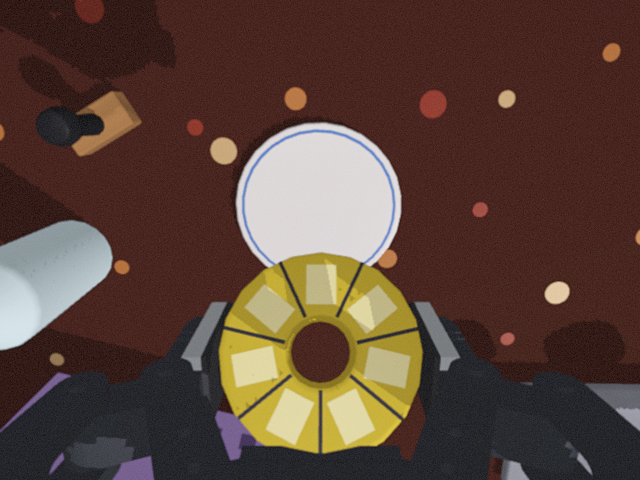

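```bash
cat >> h.py <<'E'
def wheelfit(w,box,nguess,zmin):
    u0,u1,v0,v1=box; q=w[v0:v1,u0:u1].reshape(-1,3); q=q[np.isfinite(q[:,0])&(q[:,2]>zmin)]
    n=np.array(nguess,float)
    for _ in range(4):
        h=q@n; hist,e=np.histogram(h,np.arange(h.min(),h.max()+.001,.001)); k=hist.argmax()
        hf=np.median(h[abs(h-e[k]-.0005)<.003]); f=q[abs(h-hf)<.004]
        c=f.mean(0); n=np.linalg.svd(f-c,full_matrices=False)[2][2]; n*=np.sign(n[2])
    f=q[abs(q@n-np.median(f@n))<.002]; hf=np.median(f@n)
    ey=np.cross(n,[1,0,0]); ey/=np.linalg.norm(ey); ex=np.cross(ey,n)
    U=np.c_[f@ex,f@ey]; (cx,cy),r=cv2.minEnclosingCircle(U[:].astype(np.float32))
    mid=(np.percentile(U,.3,0)+np.percentile(U,99.7,0))/2
    return n,mid[0]*ex+mid[1]*ey+(hf-.011)*n,np.ptp(U,0),r
E
python3 - <<'E'
from h import *
z=np.load('wrist7.npz'); R,p=z['R'],z['p']; im,w=world('wrist','wrist7')
n,c,e,r=wheelfit(w,(222,420,245,455),[-.5,-.17,.85],.15)
print('wheel n',n.round(3),'c',c.round(4),'ext',e,r,'in tool',((c-p)@R).round(4), 'tilt',np.degrees(np.arccos(n[2])))
m=(abs(w[...,2]-.01)<.003)&(im.min(2)>150); 
cnt=max(cv2.findContours(m.astype(np.uint8),0,cv2.CHAIN_APPROX_NONE)[0],key=cv2.contourArea)[:,0]
cnt=cnt[cnt[:,1]<245]; q=w[cnt[:,1],cnt[:,0]]; 
A=np.c_[2*q[:,:2],np.ones(len(q))]; s=np.linalg.lstsq(A,(q[:,:2]**2).sum(1),rcond=None)[0]; print('plate',s[:2],np.sqrt(s[2]+s[0]**2+s[1]**2),q[:,2].mean())
E
```

```text
wheel n [-0.505 -0.171  0.846] c [ 0.5307 -0.2823  0.2204] ext [0.05860794 0.05939589] 0.02993813157081604 in tool [-0.001  -0.0425 -0.0004] tilt 32.24615021781714
plate [ 0.53390187 -0.28309524] 0.057885179434586785 0.009474196640502374
```

```bash
python3 -m pendant '[[[-0.1,-0.06,-0.4],0,0.5],[[-0.12,-0.07,-0.8],0,0.5],[[0,0,-0.9],0,0.5],[[0,0,-0.9],0,0.5],[[0,0,-0.9],0,0.5],[[0,0,-0.9],0,0.5],[[0,0,-0.7],0,0.5],[[0,0,-0.4],0,0.5],[[0,0,0],0,0.5],[[0,0,0],0,0.5]]'
python3 - <<'E'
from h import *
snap('wrist','wrist8');snap('scene','scene8')
z=np.load('wrist8.npz'); R,p=z['R'],z['p']; im,w=world('wrist','wrist8')
n,c,e,r=wheelfit(w,(222,420,245,455),[-.5,-.17,.85],.018)
print('wheel n',n.round(3),'c',c.round(4),'ext',e,r,'in tool',((c-p)@R).round(4), 'tilt',np.degrees(np.arccos(n[2])))
im=cv2.imread('pics/scene8.png'); cv2.imwrite('pics/scene8c.png',cv2.resize(im[150:270,180:340],None,fx=4.5,fy=4.5,interpolation=cv2.INTER_CUBIC))
E
```

```text
time_s: 7.82
position: [0.525, -0.2864, 0.001]
tool_rot: [[0.944, -0.0, -0.33], [0.33, 0.0, 0.944], [-0.0, -1.0, 0.0]]
ft_force: [0.7, -0.6, -0.6]
grip_width: 0.0601
wheel n [-0.505 -0.17   0.846] c [ 0.5242 -0.2871  0.0435] ext [0.05849304 0.05936623] 0.02986876666545868 in tool [-0.001  -0.0425 -0.0004] tilt 32.19780247922712
```

View pics/scene8c.png

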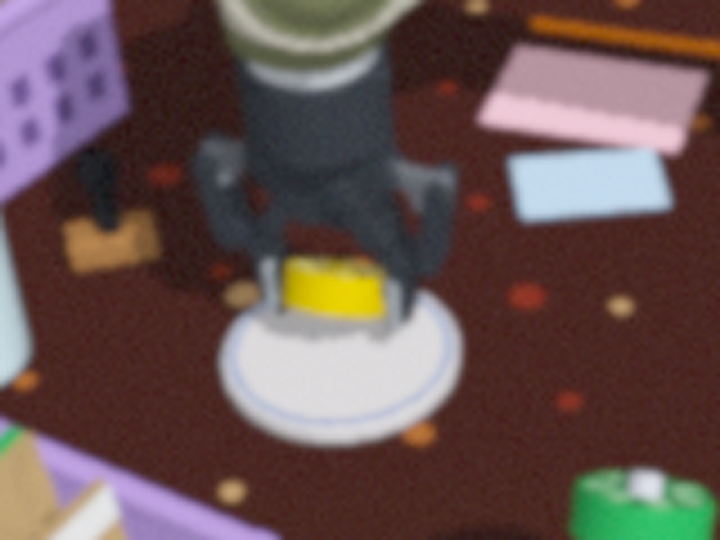

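View pics/wrist8.png

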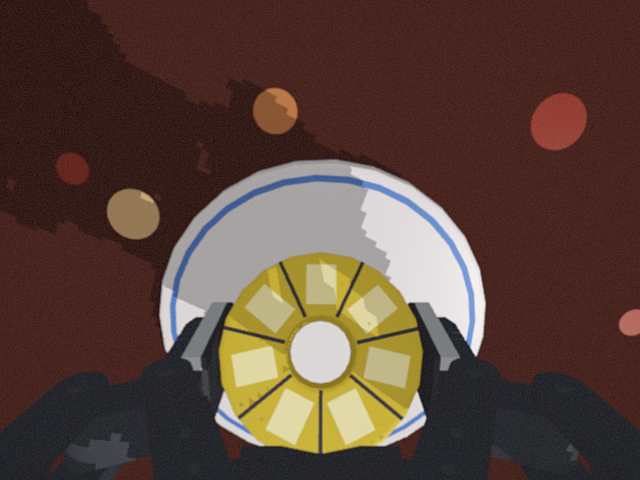

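```bash
python3 -m pendant '[[[0,0,-0.14],0,0.5],[[0,0,-0.14],0,0.5],[[0.03,0.01,-0.04],0,0.5],[[0.04,0.015,-0.05],0,0.5],[[0.04,0.015,-0.05],0,0.5],[[0,0,0],0,0.5]]'
python3 - <<'E'
from h import *
snap('wrist','wrist9')
z=np.load('wrist9.npz'); R,p=z['R'],z['p']; im,w=world('wrist','wrist9')
n,c,e,r=wheelfit(w,(222,420,245,455),[-.5,-.17,.85],.018)
print('wheel n',n.round(3),'c',c.round(4),'ext',e,r,'in tool',((c-p)@R).round(4), 'tilt',np.degrees(np.arccos(n[2])))
E
```

```text
time_s: 8.42
position: [0.5281, -0.2859, -0.0114]
tool_rot: [[0.944, -0.0, -0.329], [0.329, -0.0, 0.944], [-0.0, -1.0, -0.0]]
ft_force: [-2.8, 0.5, 4.1]
grip_width: 0.0597
wheel n [-0.418 -0.141  0.897] c [ 0.5266 -0.2867  0.0312] ext [0.05814032 0.05927675] 0.02984793297946453 in tool [-0.0017 -0.0426 -0.0003] tilt 26.199219957882544
```

View pics/wrist9.png

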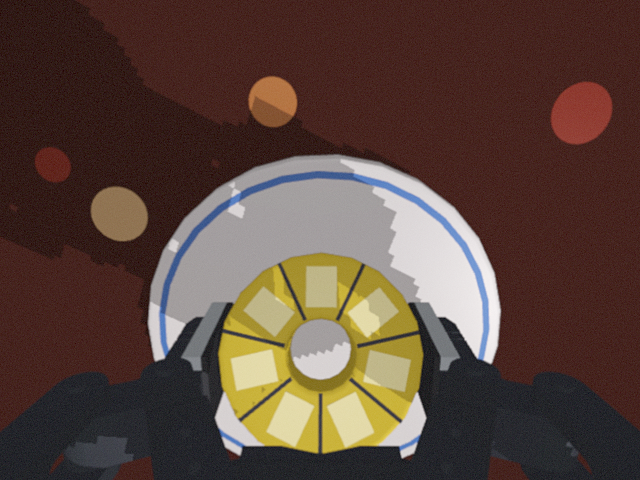

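```bash
python3 -m pendant '[[[0.03,0.01,-0.04],0,0.5],[[0.03,0.01,-0.04],0,0.5],[[0.03,0.01,-0.04],0,0.5],[[0,0,0],0,0.5]]'
python3 - <<'E'
from h import *
snap('wrist','wrist10');snap('scene','scene10')
z=np.load('wrist10.npz'); R,p=z['R'],z['p']; im,w=world('wrist','wrist10')
n,c,e,r=wheelfit(w,(222,420,245,455),[-.3,-.1,.9],.018)
print('wheel n',n.round(3),'c',c.round(4),'ext',e,r,'in tool',((c-p)@R).round(4), 'tilt',np.degrees(np.arccos(n[2])))
im=cv2.imread('pics/scene10.png'); cv2.imwrite('pics/scene10c.png',cv2.resize(im[170:270,200:320],None,fx=6,fy=6,interpolation=cv2.INTER_CUBIC))
E
```

```text
time_s: 8.8
position: [0.531, -0.285, -0.0149]
tool_rot: [[0.944, 0.0, -0.329], [0.329, -0.001, 0.944], [0.0, -1.0, -0.001]]
ft_force: [-2.0, 0.8, 5.2]
grip_width: 0.0602
wheel n [-0.304 -0.104  0.947] c [ 0.5289 -0.2861  0.0283] ext [0.05870196 0.05913088] 0.029945313930511475 in tool [-0.0024 -0.0432 -0.0004] tilt 18.749895828749185
```

View pics/scene10c.png

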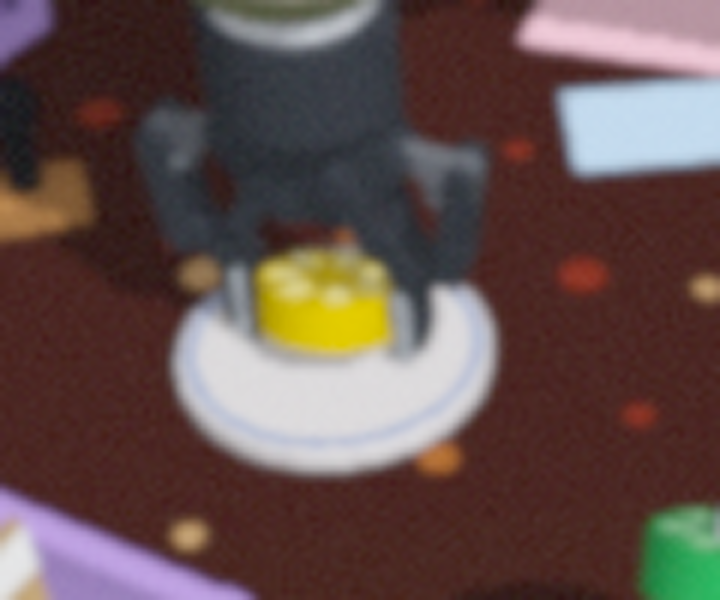

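```bash
python3 -m pendant '[[[0.03,0.01,-0.04],0,0.5],[[0.02,0.007,-0.03],0,0.5],[[0,0,0],0,0.5]]'; python3 -m pendant '[[[0.02,0.007,-0.03],0,0.5],[[0,0,0],0,0.5]]'
python3 - <<'E'
from h import *
snap('wrist','wrist11')
z=np.load('wrist11.npz'); R,p=z['R'],z['p']; im,w=world('wrist','wrist11')
n,c,e,r=wheelfit(w,(222,420,245,455),[-.3,-.1,.9],.018)
print('wheel n',n.round(3),'c',c.round(4),'ext',e,r,'in tool',((c-p)@R).round(4), 'tilt',np.degrees(np.arccos(n[2])))
E
```

```text
time_s: 9.15
position: [0.5317, -0.2849, -0.0157]
tool_rot: [[0.944, -0.001, -0.329], [0.329, -0.001, 0.944], [-0.001, -1.0, -0.001]]
ft_force: [-9.2, 0.2, 17.8]
grip_width: 0.0601
time_s: 9.32
position: [0.5317, -0.2849, -0.0157]
tool_rot: [[0.944, -0.002, -0.329], [0.329, -0.002, 0.944], [-0.002, -1.0, -0.001]]
ft_force: [-14.5, 0.1, 26.6]
grip_width: 0.0603
wheel n [-0.275 -0.095  0.957] c [ 0.5295 -0.286   0.0276] ext [0.05845218 0.0592419 ] 0.029830092564225197 in tool [-0.0025 -0.0433 -0.0003] tilt 16.91687844060216
```

```bash
python3 -m pendant '[[[0,0,0.05],0,0.5],[[0,0,0],0,0.69],[[0,0,0],0,0.7],[[0,0,0],0,0.702],[[0,0,0],0,0.704],[[0,0,0],0,0.706],[[0,0,0],0,0.708],[[0,0,0],0,0.71],[[0,0,0],0,0.712],[[0,0,0],0,0.714],[[0,0,0],0,0.716],[[0,0,0],0,0.72]]'
python3 - <<'E'
from h import *
snap('wrist','wrist12')
z=np.load('wrist12.npz'); R,p=z['R'],z['p']; im,w=world('wrist','wrist12')
n,c,e,r=wheelfit(w,(222,420,245,455),[-.1,-.03,.9],.018)
print('wheel n',n.round(3),'c',c.round(4),'ext',e,r,'in tool',((c-p)@R).round(4), 'tilt',np.degrees(np.arccos(n[2])))
E
```

```text
time_s: 10.37
position: [0.5331, -0.2849, -0.0159]
tool_rot: [[0.944, 0.001, -0.329], [0.329, -0.002, 0.944], [0.0, -1.0, -0.002]]
ft_force: [-2.1, -0.2, 7.0]
grip_width: 0.0614
wheel n [-0.006 -0.003  1.   ] c [ 0.535  -0.2846  0.0202] ext [0.06012243 0.06162974] 0.031652048230171204 in tool [ 0.0019 -0.0362 -0.0004] tilt 0.3484859284191957
```

View pics/wrist12.png

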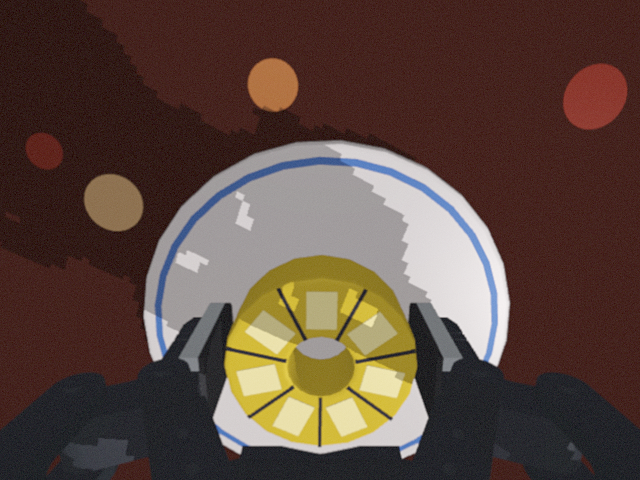

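```bash
python3 -m pendant '[[[0,0,0.05],0,0.75],[[0,0,0.05],0,0.85],[[0,0,0.1],0,0.9],[[0,0,0.4],0,1],[[0,0,0.8],0,1],[[0,0,0.9],0,1],[[0,0,0.9],0,1],[[0,0,0.9],0,1],[[0,0,0.9],0,1],[[0,0,0.3],0,1],[[0,0,0],0,1],[[0,0,0],0,1]]'
cat >> h.py <<'E'
def platefit(im,w):
    m=(abs(w[...,2]-.01)<.004)&(im.min(2)>100)
    cnt=max(cv2.findContours(m.astype(np.uint8),0,cv2.CHAIN_APPROX_NONE)[0],key=cv2.contourArea)[:,0]
    q=w[cnt[:,1],cnt[:,0]]
    for _ in range(10):
        A=np.c_[2*q[:,:2],np.ones(len(q))]; s=np.linalg.lstsq(A,(q[:,:2]**2).sum(1),rcond=None)[0]; r=np.sqrt(s[2]+s[0]**2+s[1]**2)
        res=abs(np.linalg.norm(q[:,:2]-s[:2],axis=1)-r); k=res<max(.0015,2*np.median(res)); 
        q=q[k]
    return s[:2],r,len(q)
E
python3 - <<'E'
from h import *
snap('wrist','wrist13')
im,w=world('wrist','wrist13'); print('plate',platefit(im,w))
q=w[np.isfinite(w[...,0])&(abs(w[...,2]-.032)<.003)]; q=q[(abs(q[:,0]-.534)<.05)&(abs(q[:,1]+.284)<.05)]
print(((np.percentile(q,.5,0)+np.percentile(q,99.5,0))/2).round(4),np.ptp(q,0),q[:,2].mean()); print(cv2.minEnclosingCircle(q[:,:2].astype(np.float32)))
E
```

```text
time_s: 11.42
position: [0.5326, -0.2839, 0.1413]
tool_rot: [[0.944, -0.001, -0.329], [0.329, 0.001, 0.944], [-0.0, -1.0, 0.001]]
ft_force: [-0.6, -0.1, -0.9]
grip_width: 0.0855
plate (array([ 0.53355459, -0.28306677]), np.float64(0.06409829926948293), 511)
[ 0.5354 -0.2844  0.0311] [0.0592917  0.0592925  0.00522562] 0.031229114257659715
((0.5355420112609863, -0.2843848168849945), 0.02993653528392315)
```

View pics/wrist13.png

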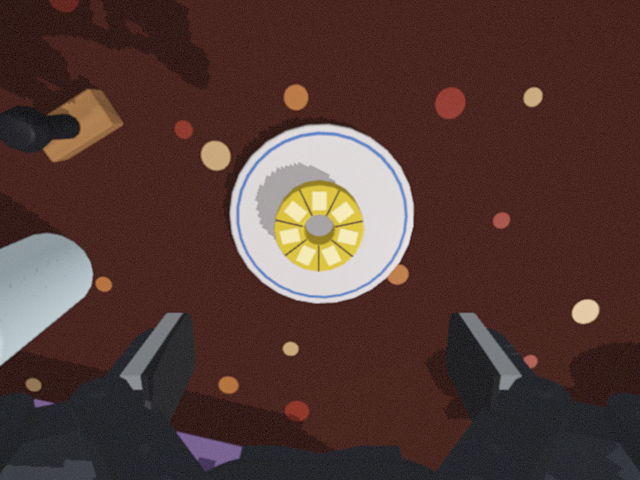

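```bash
python3 -m pendant '[[[0,0.1,0.9],0,1],[[0.1,0.4,0.9],0,1],[[0.2,0.8,0.6],0,1],[[0.2,0.95,0.2],0,1],[[0.2,0.95,0],0,1],[[0.2,0.95,0],0,1],[[0.2,0.95,0],0,1],[[0.2,0.95,0],0,1],[[0.2,0.95,0],0,1],[[0.2,0.95,0],0,1],[[0.2,0.95,0],0,1],[[0.2,0.95,0],0,1]]'
python3 -m pendant '[[[0.2,0.95,0],0,1],[[0.2,0.95,0],0,1],[[0.2,0.7,0],0,1],[[0.1,0.4,0],0,1],[[0,0,0],0,1],[[0,0,0],0,1]]'
python3 - <<'E'
from h import *
snap('wrist','wrist14')
z=np.load('wrist14.npz'); R,p=z['R'],z['p']; im,w=world('wrist','wrist14'); print(p)
n,c,e,r=wheelfit(w,(250,390,150,290),[-.5,-.17,.85],.1)
print('wheel n',n.round(3),'c',c.round(4),'ext',e,r,'in tool',((c-p)@R).round(4))
E
```

```text
time_s: 12.47
position: [0.5955, 0.0129, 0.218]
tool_rot: [[0.944, -0.004, -0.329], [0.329, 0.001, 0.944], [-0.003, -1.0, 0.002]]
ft_force: [-0.1, 0.2, 0.4]
grip_width: 0.0856
time_s: 12.97
position: [0.6166, 0.101, 0.2189]
tool_rot: [[0.944, -0.002, -0.329], [0.329, -0.0, 0.944], [-0.002, -1.0, 0.0]]
ft_force: [0.5, -0.1, -0.2]
grip_width: 0.0857
[0.61659663 0.10097601 0.21893067]
wheel n [-0.5   -0.168  0.85 ] c [0.6132 0.0878 0.1233] ext [0.05935459 0.05909374] 0.02988356351852417 in tool [-0.0073  0.0956 -0.0113]
```

View pics/wrist14.png

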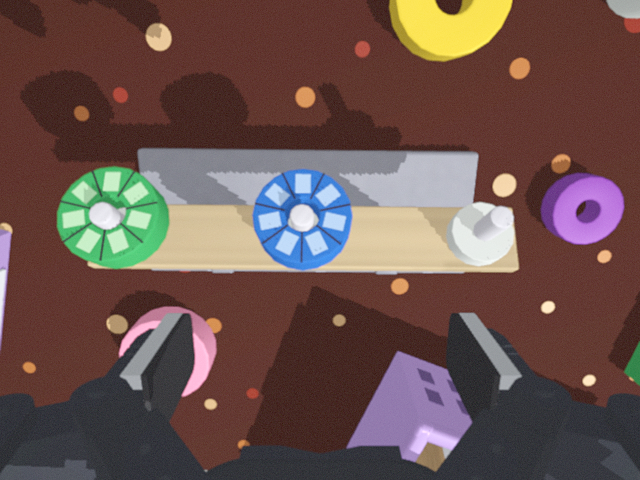

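```bash
python3 -m pendant '[[[-0.11,-0.44,0],0,1],[[0,0,-0.5],0,1],[[0,0,-0.8],0,1],[[0,0,-0.9],0,1],[[0,0,-0.8],0,1],[[0,0,-0.7],0,1],[[0,0,-0.4],0,1],[[0,0,-0.26],0,1],[[0,0,0],0,1],[[0,0,0],0,1]]'
python3 - <<'E'
from h import *
snap('wrist','wrist15')
E
```

```text
time_s: 13.85
position: [0.6137, 0.087, 0.0899]
tool_rot: [[0.945, 0.001, -0.328], [0.328, -0.0, 0.945], [0.0, -1.0, -0.0]]
ft_force: [-0.2, 0.2, -0.5]
grip_width: 0.0855
```

View pics/wrist15.png

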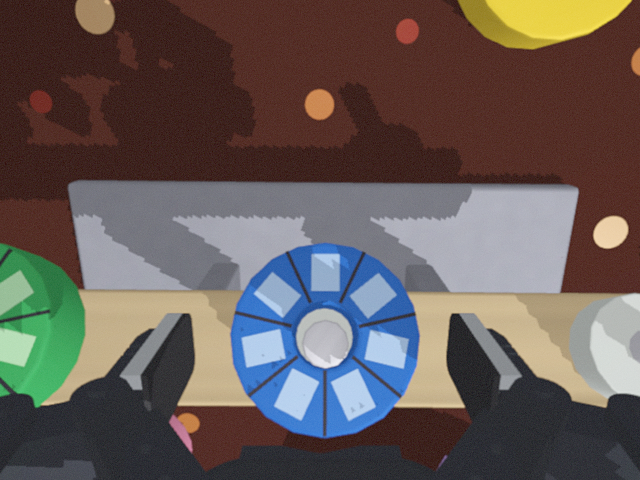

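The blue wheel is centred between the fingers at about (325,340). I'll shift slightly to correct, close, and draw it off the peg.

```bash
python3 -m pendant '[[[0,0.03,-0.03],0,0.9],[[0,0,0],0,0.7],[[0,0,0],0,0.6],[[0,0,0],0,0.5],[[0,0,0],0,0.5],[[0,0,0],0,0.5],[[0,0,0],0,0.5]]' 20
python3 -m pendant '[[[-0.1,-0.035,0.17],0,0.5],[[-0.15,-0.052,0.255],0,0.5],[[-0.2,-0.07,0.34],0,0.5],[[-0.2,-0.07,0.34],0,0.5],[[-0.2,-0.07,0.34],0,0.5],[[0,0,0.5],0,0.5],[[0,0,0.6],0,0.5],[[0,0,0.5],0,0.5],[[0,0,0],0,0.5]]'
python3 - <<'E'
from h import *
snap('wrist','wrist16')
z=np.load('wrist16.npz'); R,p=z['R'],z['p']; im,w=world('wrist','wrist16')
n,c,e,r=wheelfit(w,(222,420,235,455),[-.5,-.17,.85],.17)
print('wheel n',n.round(3),'c',c.round(4),'ext',e,r,'in tool',((c-p)@R).round(4), 'tilt',np.degrees(np.arccos(n[2])))
E
```

```text
time_s: 14.48
position: [0.6138, 0.0891, 0.0894]
tool_rot: [[0.944, 0.001, -0.329], [0.329, -0.0, 0.944], [0.001, -1.0, -0.001]]
ft_force: [-2.0, 0.1, 5.9]
grip_width: 0.0602
time_s: 15.23
position: [0.5886, 0.0799, 0.1833]
tool_rot: [[0.944, 0.005, -0.329], [0.329, -0.0, 0.944], [0.005, -1.0, -0.002]]
ft_force: [0.7, -0.4, -0.9]
grip_width: 0.0602
wheel n [-0.505 -0.174  0.845] c [0.5873 0.0791 0.217 ] ext [0.05941435 0.06503646] 0.033039890229701996 in tool [-0.0014 -0.0337 -0.0004] tilt 32.29564564060954
```

View pics/wrist16.png

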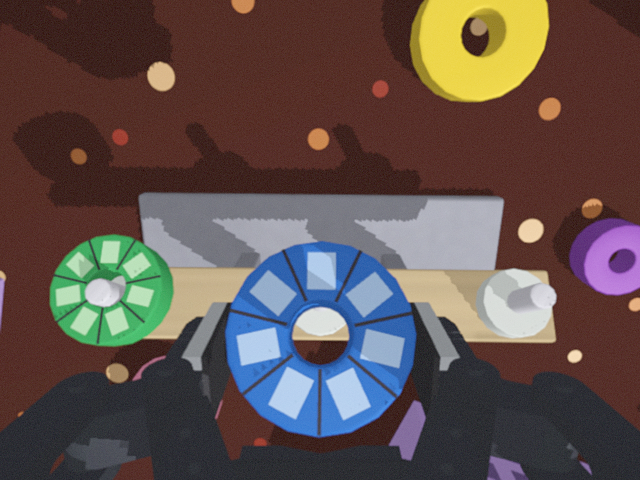

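```bash
python3 -m pendant '[[[-0.05,-0.3,0],0,0.5],[[-0.12,-0.7,0],0,0.5],[[-0.17,-1,0],0,0.5],[[-0.17,-1,0],0,0.5],[[-0.17,-1,0],0,0.5],[[-0.17,-1,0],0,0.5],[[-0.17,-1,0],0,0.5],[[-0.17,-1,0],0,0.5],[[-0.17,-1,0],0,0.5],[[-0.17,-1,0],0,0.5],[[-0.17,-1,0],0,0.5],[[-0.17,-1,0],0,0.5]]'
python3 -m pendant '[[[-0.14,-0.8,0],0,0.5],[[-0.07,-0.43,-0.2],0,0.5],[[0,0,-0.6],0,0.5],[[0,0,-0.8],0,0.5],[[0,0,-0.8],0,0.5],[[0,0,-0.8],0,0.5],[[0,0,-0.6],0,0.5],[[0,0,-0.4],0,0.5],[[0,0,-0.2],0,0.5],[[0,0,0],0,0.5],[[0,0,0],0,0.5]]'
python3 - <<'E'
from h import *
snap('wrist','wrist17');snap('scene','scene17')
z=np.load('wrist17.npz'); R,p=z['R'],z['p']; im,w=world('wrist','wrist17')
n,c,e,r=wheelfit(w,(222,420,235,455),[-.5,-.17,.85],.045)
print('wheel n',n.round(3),'c',c.round(4),'ext',e,r,'in tool',((c-p)@R).round(4), 'tilt',np.degrees(np.arccos(n[2])))
im=cv2.imread('pics/scene17.png'); cv2.imwrite('pics/scene17c.png',cv2.resize(im[150:270,190:330],None,fx=5,fy=5,interpolation=cv2.INTER_CUBIC))
E
```

```text
time_s: 16.28
position: [0.5304, -0.2515, 0.1784]
tool_rot: [[0.945, -0.002, -0.328], [0.329, 0.002, 0.945], [-0.002, -1.0, 0.002]]
ft_force: [0.7, -0.3, -0.6]
grip_width: 0.0601
time_s: 17.2
position: [0.5255, -0.2866, 0.0477]
tool_rot: [[0.944, -0.0, -0.329], [0.329, 0.0, 0.944], [-0.0, -1.0, 0.0]]
ft_force: [0.5, 0.1, -0.0]
grip_width: 0.0603
wheel n [-0.5   -0.175  0.848] c [ 0.5244 -0.2874  0.0814] ext [0.05912615 0.06539387] 0.032932158559560776 in tool [-0.0014 -0.0337 -0.0004] tilt 32.013571977615335
```

View pics/scene17c.png

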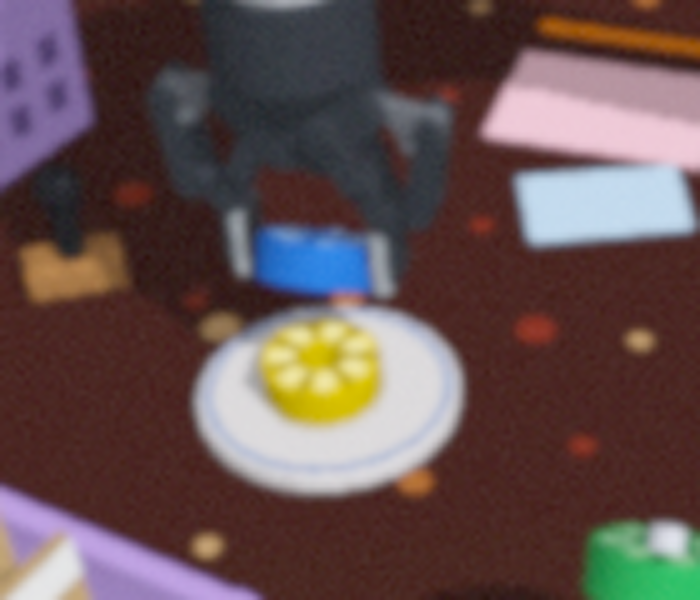

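View pics/wrist17.png

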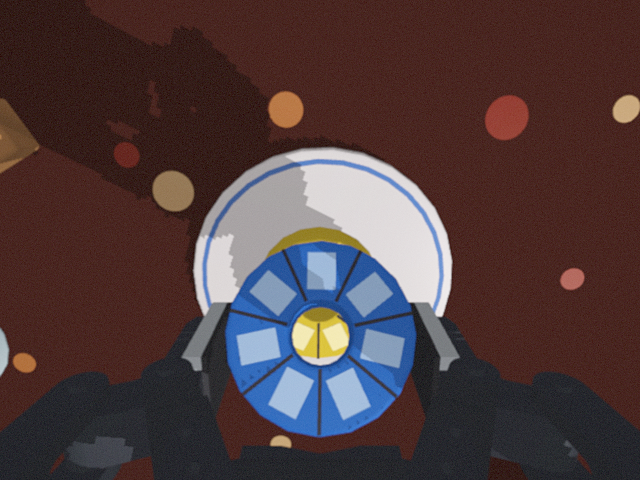

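```bash
python3 -m pendant '[[[0.13,0.045,-0.3],0,0.5],[[0,0,-0.3],0,0.5],[[0,0,-0.18],0,0.5],[[0.04,0.013,-0.05],0,0.5],[[0.04,0.013,-0.05],0,0.5],[[0.04,0.013,-0.05],0,0.5],[[0,0,0],0,0.5]]'
python3 - <<'E'
from h import *
snap('wrist','wrist18');snap('scene','scene18')
z=np.load('wrist18.npz'); R,p=z['R'],z['p']; im,w=world('wrist','wrist18')
n,c,e,r=wheelfit(w,(222,420,235,455),[-.5,-.17,.85],.038)
print('wheel n',n.round(3),'c',c.round(4),'ext',e,r,'in tool',((c-p)@R).round(4), 'tilt',np.degrees(np.arccos(n[2])))
im=cv2.imread('pics/scene18.png'); cv2.imwrite('pics/scene18c.png',cv2.resize(im[150:270,190:330],None,fx=5,fy=5,interpolation=cv2.INTER_CUBIC))
E
```

```text
time_s: 17.88
position: [0.5331, -0.2842, 0.0201]
tool_rot: [[0.944, -0.0, -0.329], [0.329, -0.0, 0.944], [-0.0, -1.0, 0.0]]
ft_force: [-2.4, 0.1, 2.9]
grip_width: 0.0599
wheel n [-0.426 -0.15   0.892] c [ 0.5314 -0.285   0.0539] ext [0.05911236 0.06561586] 0.03323827683925629 in tool [-0.0019 -0.0339 -0.0001] tilt 26.873494392693
```

View pics/scene18c.png

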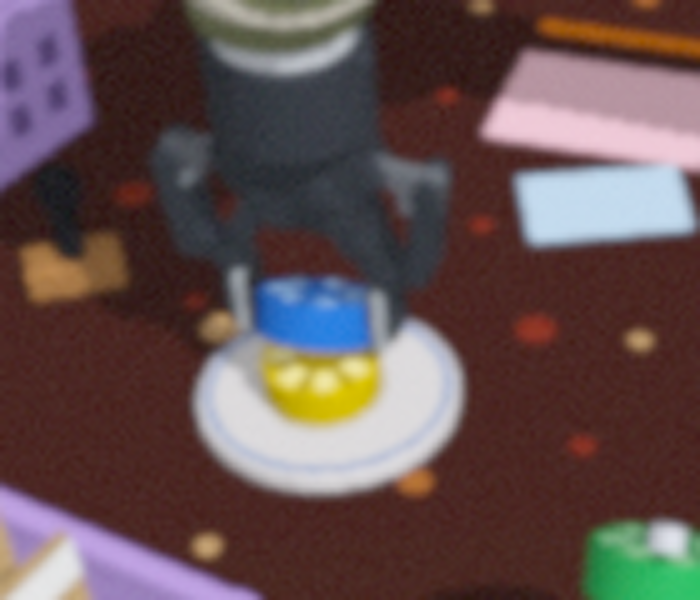

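View pics/wrist18.png

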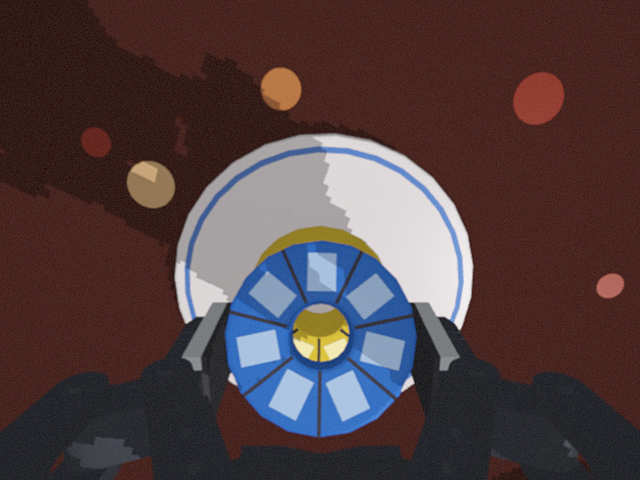

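```bash
python3 -m pendant '[[[0.027,0.009,-0.067],0,0.5],[[0.027,0.009,-0.067],0,0.5],[[0.027,0.009,-0.067],0,0.5],[[0,0,0],0,0.5]]'
python3 - <<'E'
from h import *
snap('wrist','wrist19')
z=np.load('wrist19.npz'); R,p=z['R'],z['p']; im,w=world('wrist','wrist19')
n,c,e,r=wheelfit(w,(222,420,235,455),[-.3,-.1,.85],.038)
print('wheel n',n.round(3),'c',c.round(4),'ext',e,r,'in tool',((c-p)@R).round(4), 'tilt',np.degrees(np.arccos(n[2])))
E
```

```text
time_s: 18.32
position: [0.537, -0.2836, 0.0148]
tool_rot: [[0.944, 0.003, -0.329], [0.329, -0.001, 0.944], [0.003, -1.0, -0.002]]
ft_force: [0.7, 1.3, 7.6]
grip_width: 0.06
wheel n [-0.263 -0.093  0.96 ] c [ 0.5344 -0.2841  0.0495] ext [0.05930593 0.06503032] 0.033364079892635345 in tool [-0.0025 -0.0347  0.0003] tilt 16.18362630893724
```

View pics/wrist19.png

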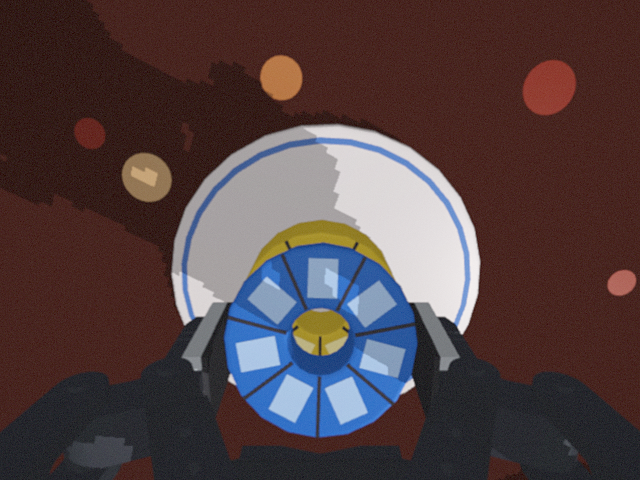

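```bash
python3 -m pendant '[[[0.016,0.005,-0.06],0,0.5],[[0.016,0.005,-0.06],0,0.5],[[0.01,0.004,-0.06],0,0.5],[[0,0,0],0,0.5]]'
python3 - <<'E'
from h import *
snap('wrist','wrist20');snap('scene','scene20')
z=np.load('wrist20.npz'); R,p=z['R'],z['p']; im,w=world('wrist','wrist20')
n,c,e,r=wheelfit(w,(222,420,235,455),[-.15,-.05,.85],.038)
print('wheel n',n.round(3),'c',c.round(4),'ext',e,r,'in tool',((c-p)@R).round(4), 'tilt',np.degrees(np.arccos(n[2])))
im=cv2.imread('pics/scene20.png'); cv2.imwrite('pics/scene20c.png',cv2.resize(im[150:270,190:330],None,fx=5,fy=5,interpolation=cv2.INTER_CUBIC))
E
```

```text
time_s: 18.7
position: [0.5386, -0.2835, 0.0096]
tool_rot: [[0.944, 0.004, -0.329], [0.329, -0.002, 0.944], [0.003, -1.0, -0.003]]
ft_force: [2.2, 1.3, 6.9]
grip_width: 0.0605
wheel n [-0.102 -0.038  0.994] c [ 0.5355 -0.2841  0.0452] ext [0.05967852 0.06457794] 0.03285640478134155 in tool [-0.003  -0.0356  0.0003] tilt 6.252549321977313
```

View pics/wrist20.png

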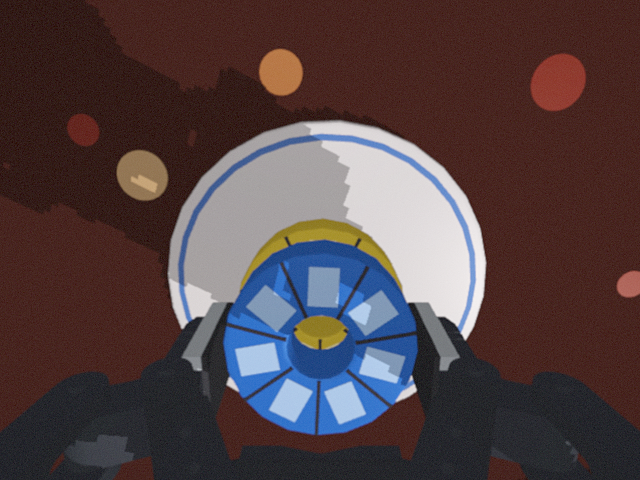

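View pics/scene20c.png

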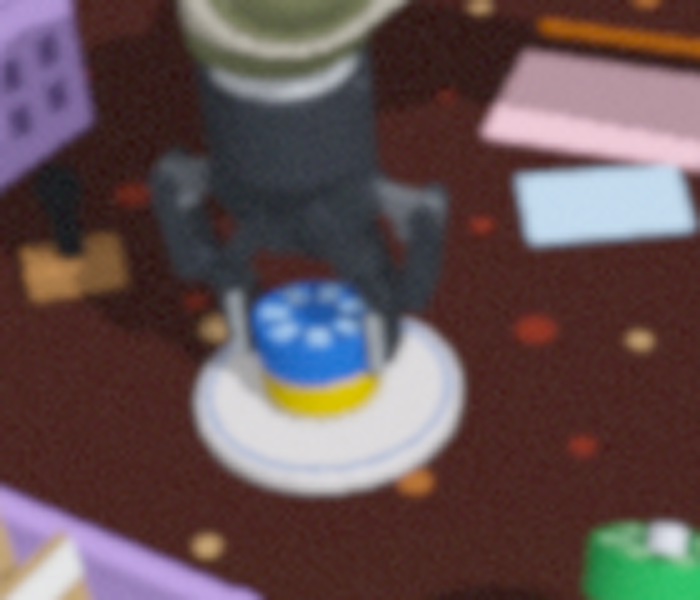

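```bash
python3 -m pendant '[[[0.005,0.002,-0.05],0,0.5],[[0,0,-0.04],0,0.5],[[0,0,0],0,0.5]]'
python3 - <<'E'
from h import *
snap('wrist','wrist21')
z=np.load('wrist21.npz'); R,p=z['R'],z['p']; im,w=world('wrist','wrist21')
n,c,e,r=wheelfit(w,(222,420,235,455),[-.05,-.02,.95],.038)
print('wheel n',n.round(3),'c',c.round(4),'ext',e,r,'in tool',((c-p)@R).round(4), 'tilt',np.degrees(np.arccos(n[2])))
E
```

```text
time_s: 19.05
position: [0.5398, -0.2834, 0.0079]
tool_rot: [[0.944, 0.007, -0.329], [0.329, -0.003, 0.944], [0.006, -1.0, -0.005]]
ft_force: [4.1, 3.2, 11.8]
grip_width: 0.0604
wheel n [-0.06  -0.025  0.998] c [ 0.5368 -0.284   0.0439] ext [0.05977837 0.06415633] 0.032766759395599365 in tool [-0.0029 -0.036   0.0003] tilt 3.6980410471581853
```

```bash
python3 -m pendant '[[[0,0,0],0,0.69],[[0,0,0],0,0.7],[[0,0,0],0,0.704],[[0,0,0],0,0.708],[[0,0,0],0,0.712],[[0,0,0],0,0.716],[[0,0,0],0,0.72],[[0,0,0.02],0,0.74],[[0,0,0.05],0,0.8],[[0,0,0.1],0,0.9],[[0,0,0.2],0,1],[[0,0,0.5],0,1]]'
python3 -m pendant '[[[0,0,0.8],0,1],[[0,0,0.9],0,1],[[0,0,0.9],0,1],[[-0.3,0,0.9],0,1],[[-0.3,0,0.5],0,1],[[0,0,0],0,1],[[0,0,0],0,1]]'
python3 - <<'E'
from h import *
snap('wrist','wrist22'); snap('scene','scene22'); snap('top','top22')
im,w=world('wrist','wrist22'); print('plate',platefit(im,w))
for z0 in(.054,.032):
    q=w[np.isfinite(w[...,0])&(abs(w[...,2]-z0)<.003)]; q=q[(abs(q[:,0]-.534)<.05)&(abs(q[:,1]+.284)<.05)]
    print(((np.percentile(q,.5,0)+np.percentile(q,99.5,0))/2).round(4),np.ptp(q,0),q[:,2].mean()); print(cv2.minEnclosingCircle(q[:,:2].astype(np.float32)))
    c=q.mean(0); n=np.linalg.svd(q-c,full_matrices=False)[2][2]; print('n',n.round(4))
im=cv2.imread('pics/scene22.png'); cv2.imwrite('pics/scene22c.png',cv2.resize(im[180:270,200:320],None,fx=6,fy=6,interpolation=cv2.INTER_CUBIC))
E
```

```text
time_s: 20.1
position: [0.5362, -0.2824, 0.031]
tool_rot: [[0.944, -0.003, -0.329], [0.329, 0.002, 0.944], [-0.002, -1.0, 0.003]]
ft_force: [0.2, -0.1, 0.4]
grip_width: 0.0855
time_s: 20.68
position: [0.519, -0.2831, 0.1526]
tool_rot: [[0.945, 0.001, -0.328], [0.328, -0.001, 0.945], [0.001, -1.0, -0.001]]
ft_force: [-0.6, -0.4, -0.7]
grip_width: 0.0854
plate (array([ 0.53348031, -0.28300139]), np.float64(0.06409387346008848), 486)
[ 0.5353 -0.2843  0.0532] [0.05953535 0.05921777 0.00457735] 0.053272083876483536
((0.5354429483413696, -0.28421589732170105), 0.030021075159311295)
n [-3.2e-03 -7.0e-04  1.0e+00]
[ 0.5261 -0.2892  0.032 ] [0.04082744 0.05465948 0.00595452] 0.03127950239329378
((0.5274376273155212, -0.2870461940765381), 0.02883286029100418)
n [ 0.0096 -0.0156  0.9998]
```

View pics/scene22c.png

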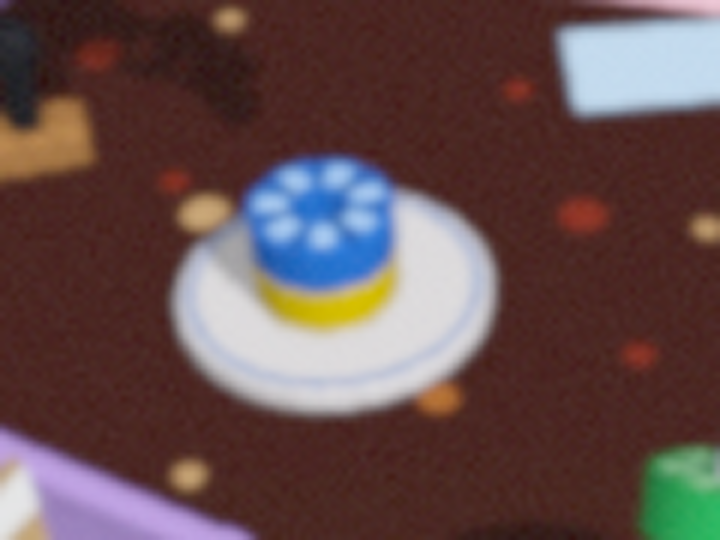

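View pics/wrist22.png

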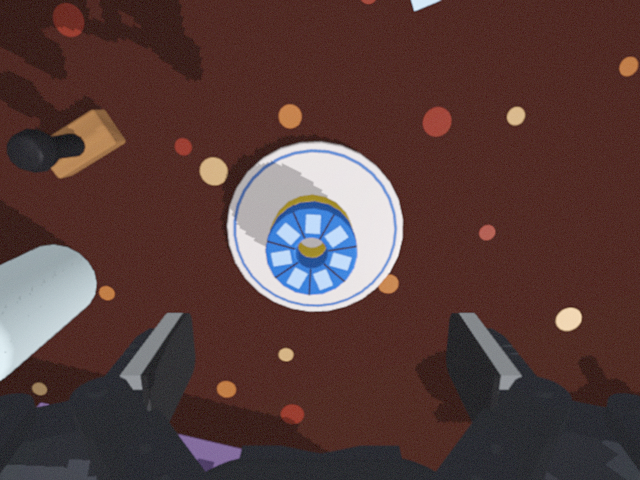

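```bash
python3 - <<'E'
from h import *
from scipy.optimize import least_squares
for n in('wrist','scene'):
    im,w=world(n,n+'22'); hsv=cv2.cvtColor(im,cv2.COLOR_RGB2HSV)
    for nm,lo,hi,z0,z1 in(('y',18,34,.013,.029),('b',100,125,.035,.05)):
        m=(hsv[...,0]>lo)&(hsv[...,0]<hi)&(hsv[...,1]>120)&(w[...,2]>z0)&(w[...,2]<z1)&(np.hypot(w[...,0]-.535,w[...,1]+.284)<.045)&(np.hypot(w[...,0]-.535,w[...,1]+.284)>.02)
        q=w[m][:,:2]; s=least_squares(lambda c:np.hypot(*(q-c).T)-.03,[.535,-.284],loss='soft_l1',f_scale=.001); print(n,nm,len(q),s.x.round(4),np.abs(s.fun).mean())
im,w=world('top','top22'); print('green',w[208,286]); im0,w0=world('top','top0'); print(w0[208,286])
E
```

```text
wrist y 267 [ 0.536  -0.2846] 0.00013940486949486845
wrist b 320 [ 0.5361 -0.2841] 0.00013602533733008266
scene y 91 [ 0.5353 -0.283 ] 0.0008973709292489262
scene b 105 [ 0.535  -0.2827] 0.0010085931156098198
green [ 0.64811977 -0.02265382  0.14111537]
[ 0.6465985  -0.0229171   0.14685093]
```

View pics/top22.png

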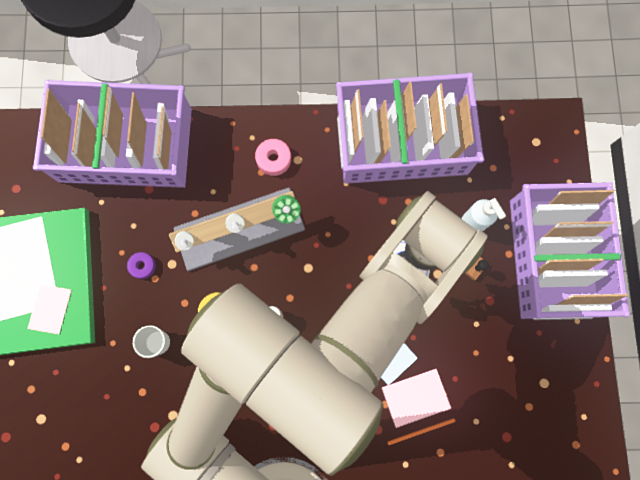

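Both wheels are flat and aligned to within about 1 mm, and about 2.5 mm from the plate's centre. The green wheel and the bystanders in view haven't moved, and the arm is clear, so I'm handing in.

```bash
python3 -c "
from rig import env
print(env.close_job())"
```

```text
the job is handed in; nothing more can be done
None
```

I set the yellow wheel flat, lids up, on the white plate and the blue wheel flat, lids up, on top of it. I handed the job in at about 21 s; the hand-in reports no verdict. I drew each wheel off along its peg, rested its low edge, pressed it most of the way flat in the grip, then let go.

**Last checks before hand-in:**
- **Yellow on plate:** its centre is about 2.5 mm from the plate's centre (limit 12 mm).
- **Blue on yellow:** the two centres are within about 0.5 mm (limit 10 mm), and blue is tilted about 0.2°.
- **Yellow's tilt:** 0.35° just after I released it. With blue on top I could not measure it directly, but blue's own level shows nothing wrong.
- **Plate:** it moved less than 1 mm during the job.
- **Green wheel:** still on its peg and unmoved at the top camera's resolution. Its single-pixel reading differed by about 6 mm from the start, which I put down to depth noise on the peg tip (limit 20 mm).
- **Bystanders:** the sanitiser and cup showed no movement in the last top view. The stamp stood upright in the last wrist view. The jar was mostly hidden by the arm, and I never worked near it.

**Checks that disagreed or went less smoothly:**
- **Fingertips:** the cameras showed them about 26 mm short of the reported TCP at a 60 mm opening, so I used the camera figure. Plate contact later confirmed it.
- **Pressing yellow:** the fingertips touched the plate with up to about 27 N.
- **Releasing yellow:** it was still tilted about 17° when I opened the fingers, so it settled the last 8 mm as they let go. I estimate at most 0.35 m/s (limit 0.5 m/s), but I did not measure it.

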